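Fetch the sample pot from behind the reagent bottles

ROBOT

A 6-joint arm with a two-finger parallel gripper is mounted at the origin on the work surface. World frame = base frame: x ahead of the robot, y to its left, z up, the work surface at z = 0. Lengths are in m, angles in degrees, forces in N, time in s.
With the tool pointing down it reaches from about 0.35 to 0.875 m from the base axis. Payload 4.2 kg.
Tool frame: the origin (TCP) lies where the fingers leave the gripper's body, on its centre line; the fingertips stand 70 mm ahead of it and the grasp point (between the pads) lies 51 mm ahead of it; z points along the fingers, y is the direction in which the jaws open and shut (so a half turn about z gives the same grasp; the last joint's range is limited). The gripper opens to 87 mm and grips with 3 to 60 N. Pads are 19 mm wide; open, the fingers measure 117 mm over their backs; the gripper's body (75 mm by 190 mm) begins 51 mm behind the grasp point.
Start: joints at [-59.496, 22.042, 0.453, 0, -68.411, -14.817], TCP at [0.169, -0.602, 0.292] pointing down, gripper open.
Joint ranges: [-179.83, 179.83], [-69.29, 118.12], [-61.27, 80.66], [-181.25, 117.63], [-171.15, -9.14], [-177.46, 177.46]. Speed limits (degrees/s): [159.86, 159.86, 180, 180, 180, 180].

INTERFACE

Orientations are given as a 3x3 rotation matrix whose columns are the frame's x, y, z axes.
In Python, from station import sense, cams, job gives the robot as it stands. The module is installed in compiled form; this text tells all that it offers.
- The arm moves only by the shell command python3 -m handwheel 'ROWS'. ROWS is JSON, a list of rows, each a list of 5 numbers: the shift along the tool's x, y, z in cm, then the turn about the tool's z in degrees, then the opening, from 0 (shut) to 1 (fully open). A call has 1 to 10 rows; each row shifts and turns the commanded pose from where the row before left it, along the tool's axes as they then stand; what a row does not reach is not made up. A row lasts 1/8 s, in which the tool goes at most 62.5 mm and 10.7 degrees, less where a joint would pass 70% of its speed; a pose out of reach is approached as far as the arm can. A call with a gripper value outside its range is refused whole. The fingers move at their own pace and stop on an object; the grip force is fixed at half the most. Time passes only in rows, so rows that do not move let the fingers close. It gives the time, the measured TCP pose, the force and the opening at its end, in the units of the state.
- sense(): the state, without advancing time (a new reading comes with each control period).
- cams.capture(name): name is "scene" or "top" or "wrist"; returns the picture (400x640x3 uint8, red, green, blue); there is no depth.
- cams.camera_params(name): a dict with "fx", "fy", "cx", "cy" (pixels), "origin" and "rotation" of the camera in the world. Camera axes: x right, y down, z forward; pixel columns grow to the right and rows downward; lengths in m; the calibration is good to about 2 mm. The wrist camera is an equidistant fisheye: a pixel r from the principal point sees the ray r / f radians off the axis. A picture is of the moment at which its call begins: read the wrist's pose just before it. camera_params takes no time and is no camera call; for the wrist camera it gives the pose at the moment of the call.
- job.finish_job(): hands the job in, once; it reports no verdict.
The state is a dict: "time_s": time; "joints": joint angles; "joint_velocities": joint speeds; "effort": joint torques, N m; "tcp_pos": TCP position; "ee_rot": TCP orientation; "wrist_force": force on the tool from outside, world axes, zero at the start; "moment": the same for the moment, N m; "gripper_width": opening from 0.0 (shut) to 1.0 (fully open).
Only numpy, scipy, OpenCV 4.12 (cv2) and the standard library are available. Lean on these libraries where they do the work, as an engineer would, in place of code of your own. Each camera call takes 0.05 s, during which the arm holds its last target. There are 200 camera calls.

TASK

The steel sample pot stands at the back of the grey caddy, behind three tall containers: first clear all three out of the way into the shallow steel tray, standing them up in it together, then take the pot and set it gently on the middle of the balance's round pan. Finally put the three containers back in the caddy, each where it stood at the start. Keep all four upright all the time, and leave the glass dish and the brass weight in the caddy where they are.

Things in the scene. Friction and masses are not known exactly. Their poses are not given: they have to be found in the camera images.
- round_bottle_mid (a point): round amber glass bottle with paper label and black cap, 115 mm tall over all; the body is 46 mm in diameter up to 90 mm above its foot, then shoulder and cap of 30 mm diameter. Starts upright on one of the three ringed places at the front of the caddy. Point: on its axis, half-way up, 57.5 mm above its foot; z up. 220 g, give or take 30 per cent
- wide_jar_mid (a point): plain white plastic round jar, 100 mm tall; body 52 mm in diameter up to 78 mm, screw lid 54 mm in diameter from 82 to 100 mm above its foot. Starts upright on one of the three front places of the caddy. Point: on its axis, half-way up, 50 mm above its foot; z up. 200 g, give or take 30 per cent
- square_bottle_mid (a point): white plastic bottle with square body, 46 x 46 mm and 88 mm high, small round blue cap (33 mm in diameter) on a neck, 112 mm tall over all. Starts upright on one of the three front places of the caddy, its sides within a few degrees of the caddy's. Point: on its axis, half-way up, 56 mm above its foot; x and y along the normals of its sides, z up. 200 g, give or take 30 per cent
- sample_pot_mid (a point): low steel pot with flat lid, a plain cylinder 48 mm in diameter and 42 mm high. Starts in the caddy behind the middle front place (axis 57 mm behind that place's centre). The tall containers leave no room for a gripper's body over it until they are cleared. Point: on its axis, half-way up, 21 mm above its foot; z up. 150 g, give or take 30 per cent
- petri_dish_mid (a point): small closed flat glass dish, 44 mm in diameter, 14 mm high, loose in one of the caddy's two back corners, its axis 18 mm further back than the pot's and 90 mm to one side. Not to be moved. Point: its centre, 7 mm above its foot
- cal_weight_mid (a point): small brass calibration weight with a knob, 22 mm in diameter, 31 mm high, loose in the other back corner of the caddy, likewise 18 mm further back and 90 mm to the other side. Not to be moved. Point: on its axis, half-way up, 15.5 mm above its foot
- caddy: shallow grey plastic caddy fixed to the bench, 160 mm deep (its x) and 250 mm wide (its y), floor 5 mm above the bench, rim 13 mm above the bench, wall 5 mm. Origin: centre of its underside, at bench height; its x points to the back (away from the robot, within 12 degrees), y to the left, z up. The three ringed front places are centred 30 mm in front of the origin (x = -30 mm) at y = -80, 0 and 80 mm; the pot starts at x = 27 mm, y = 0
- side_tray: empty shallow steel tray fixed to the bench, 210 x 210 mm outside, wall 5 mm, floor 5 mm above the bench, rim 17 mm above the bench. Origin: centre of its underside, at bench height; x and y along its sides, z up
- pan_center (a point): centre of the top face of the balance's round steel pan, 110 mm in diameter, 60 mm above the bench, rigid. The white balance housing, fixed to the bench, is 180 mm wide (y), 49 mm high, and reaches 147 mm from here towards the robot (-x, the side with the display panel, 54 mm high) and 88 mm to the back (x); z up

How it is judged:
By the outcome, as a careful person would: the job done as asked, in the order asked, and still so for the second after the job is handed in, with the robot touching nothing.
It also fails if it takes over 149 s, if anything falls off the work surface, if the arm or the gripper's body presses on something with over 40 N, if the wrist force passes 120 N, or if a joint passes its speed limit or range.

## Working session

There is one attempt and no reset: what is moved stays moved. The work goes in short steps, Python scripts to look and compute and a shell command to move; the robot and the scene stay as the last step left them, time stands still between calls to the robot, and variables do not carry over. Pictures are saved under pics/ and viewed, about 12 in all and at most 16, crops included, and the job is handed in when it is done.

```bash
mkdir -p pics; python3 - <<'E'
from station import sense,cams,job
import cv2
s=sense();print(s['time_s'],s['tcp_pos'],s['ee_rot'],s['gripper_width'])
for n in("scene","top"):
    cv2.imwrite(f"pics/{n}0.png",cams.capture(n)[:,:,::-1]);print(n,cams.camera_params(n))
E
```

```text
0.0 [ 0.168902   -0.60129176  0.29115551] [[-9.62804912e-01 -2.70196642e-01 -6.89729601e-04]
 [-2.70197501e-01  9.62802714e-01  2.06019609e-03]
 [ 1.07415466e-04  2.16993013e-03 -9.99997640e-01]] 1.003490072018794
scene {'fx': 367.28013978514895, 'fy': 367.28013978514895, 'cx': 326.14494290380685, 'cy': 195.3451067565127, 'origin': array([0.79459365, 0.33188884, 0.79522666]), 'rotation': array([[-0.7732641 ,  0.54097627, -0.33076774],
       [ 0.63406216,  0.66403419, -0.39626224],
       [ 0.00527262, -0.51614268, -0.85648639]])}
top {'fx': 481.99459880103524, 'fy': 481.99459880103524, 'cx': 320.11093909878986, 'cy': 204.03275759517987, 'origin': array([ 0.31943601, -0.00639518,  1.27894713]), 'rotation': array([[-0.01692144, -0.98292407,  0.18323191],
       [-0.99973238,  0.01374164, -0.01860988],
       [ 0.0157742 , -0.18349778, -0.98289355]])}
```

View pics/top0.png

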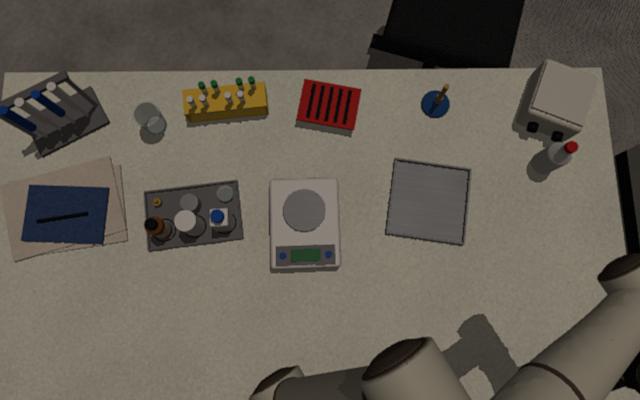

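View pics/scene0.png

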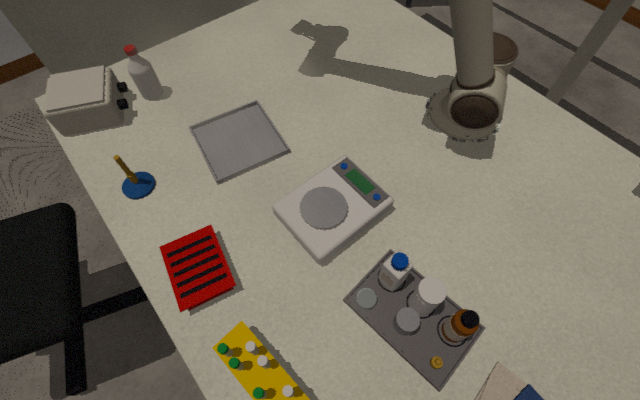

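```bash
python3 - <<'E'
import cv2,numpy as np
a=cv2.imread("pics/top0.png");b=cv2.imread("pics/scene0.png")
def up(i,x,y,w,h,k): return np.clip(cv2.resize(i[y:y+h,x:x+w],None,fx=k,fy=k,interpolation=cv2.INTER_CUBIC)*1.5,0,255).astype('u1')
t=up(a,140,175,110,80,7);cv2.imwrite("pics/c_top.png",t)
s=up(b,340,240,150,150,4);cv2.imwrite("pics/c_scene.png",s)
E
```

```text
(no output)
```

View pics/c_top.png

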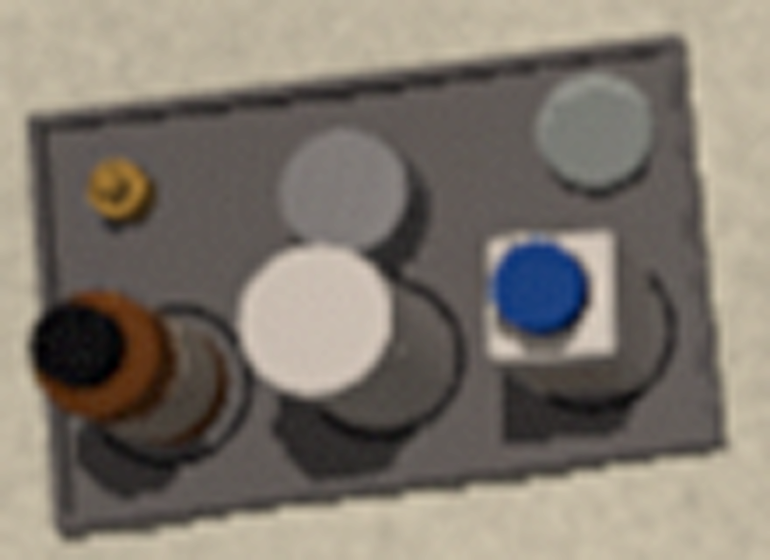

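View pics/c_scene.png

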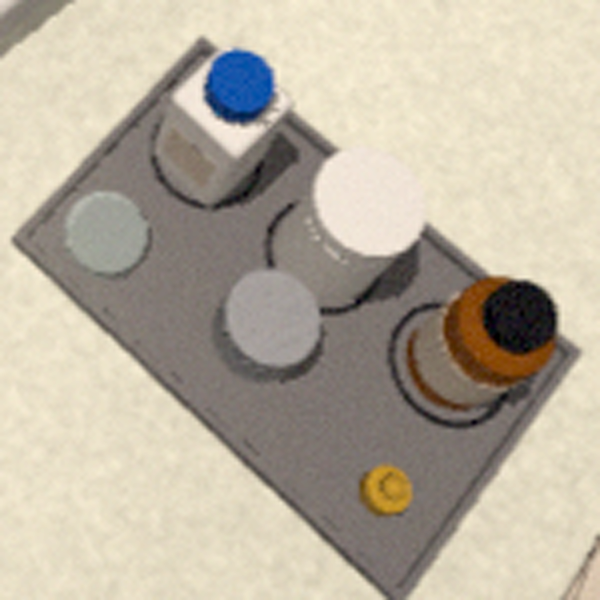

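```bash
cat > h.py <<'E'
import numpy as np,cv2
from station import sense,cams,job
def ray(n,u,v):
    p=cams.camera_params(n); d=p['rotation']@[(u-p['cx'])/p['fx'],(v-p['cy'])/p['fy'],1]
    return p['origin'],d
def plane(n,u,v,z):
    o,d=ray(n,u,v); return (o+d*(z-o[2])/d[2])[:2]
T=lambda u,v:("top",(u+.5)/7-.5+140,(v+.5)/7-.5+175)
S=lambda u,v:("scene",(u+.5)/4-.5+340,(v+.5)/4-.5+240)
E
python3 - <<'E'
from h import *
np.set_printoptions(precision=4,suppress=True)
def fit(P,h):
    (c,wh,a)=cv2.minAreaRect((np.array(P)*1000).astype('f4')); print("rect",np.array(c)/1000,wh,a)
    P=np.array(P)
    print("mean",P.mean(0),"edge TL-TR",P[1]-P[0],"BL-BR",P[2]-P[3],"back",P[0]-P[3])
fit([plane(*T(*c),.013) for c in[(35,118),(684,38),(725,447),(65,535)]],0)
fit([plane(*S(*c),.013) for c in[(398,600),(15,240),(204,40),(580,352)]],0)
fit([plane("top",*c,.017) for c in[(394,159),(470,164),(464,244),(387,236)]],0)
fit([plane("scene",*c,.017) for c in[(221,179),(190,133),(257,103),(289,150)]],0)
for n,t,s,z in[("amber",(78,345),(520,316),.12),("jar",(316,319),(370,201),.105),("sq",(539,287),(240,86),.117),("pot",(344,190),(272,317),.047),("dish",(595,130),(108,232),.019),("wt",(117,188),(388,490),.03)]:
    print(n,plane(*T(*t),z),plane(*S(*s),z))
# pan
for n,c in(("top",(304,210)),("scene",(324,208))): print("pan",plane(n,*c,.06))
E
python3 - <<'E'
import cv2,numpy as np
# pan/tray crops
a=cv2.imread("pics/top0.png");b=cv2.imread("pics/scene0.png")
x=cv2.resize(a[150:280,260:480],None,fx=3.6,fy=3.6,interpolation=cv2.INTER_CUBIC)
cv2.imwrite("pics/c_mid.png",np.clip(x*1.5,0,255).astype('u1'))
E
```

```text
rect [0.5306 0.3054] (160.33087158203125, 247.9765625) 6.5040388107299805
mean [0.5309 0.3053] edge TL-TR [ 0.0281 -0.2464] BL-BR [ 0.0292 -0.245 ] back [0.1592 0.019 ]
rect [0.5348 0.3063] (159.0238494873047, 246.63986206054688) 6.686903953552246
mean [0.5346 0.3059] edge TL-TR [ 0.0294 -0.2429] BL-BR [ 0.0287 -0.2444] back [0.1573 0.0164]
rect [ 0.5631 -0.3225] (206.96368408203125, 222.55587768554688) 82.40314483642578
mean [ 0.5612 -0.3215] edge TL-TR [-0.0166 -0.2066] BL-BR [-0.0242 -0.2025] back [ 0.2099 -0.028 ]
rect [ 0.5644 -0.3092] (199.9624786376953, 207.32778930664062) 84.13626098632812
mean [ 0.565  -0.3129] edge TL-TR [-0.0129 -0.1851] BL-BR [-0.0302 -0.1979] back [ 0.1889 -0.034 ]
amber [0.4925 0.3815] [0.4981 0.3807]
jar [0.5028 0.304 ] [0.5049 0.3023]
sq [0.511 0.224] [0.5166 0.2242]
pot [0.56   0.3107] [0.5616 0.3084]
dish [0.5874 0.2236] [0.5886 0.222 ]
wt [0.5652 0.3998] [0.5714 0.3993]
pan [0.5317 0.0121]
pan [0.5359 0.0148]
```

View pics/c_mid.png

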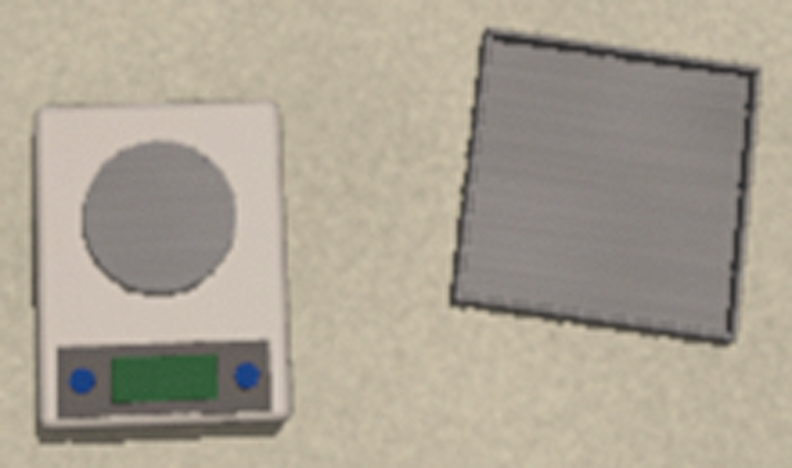

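```bash
cat >> h.py <<'E'
YC=6.6
def need(x,y,gz,jaw=186.6):
    "tool shift (cm) and turn to bring the grasp point to x,y,gz"
    s=sense();R=s['ee_rot'];d=np.array([x,y,gz+.051])-s['tcp_pos']
    a=np.degrees(np.arctan2(R[1,1],R[0,1]))
    print("t %.1f"%s['time_s'],"tcp",np.round(s['tcp_pos'],4),"shift cm",np.round(R.T@d*100,2),"turn %.1f"%-((jaw-a+180)%360-180),"j6 %.0f"%s['joints'][5],"F",np.round(s['wrist_force'],1),"w %.3f"%s['gripper_width'])
E
python3 -m handwheel '[[0,0,0,-10,1],[0,0,0,-10,1],[0,0,0,-10,1],[0,0,0,-10,1],[0,0,0,-10,1],[0,0,0,-10,1],[0,0,0,-10,1],[0,0,0,-10.7,1],[0,0,0,0,1]]'
python3 - <<'E'
from h import *
need(.4953,.3811,.24)
M=lambda u,v:("top",(u+.5)/3.6-.5+260,(v+.5)/3.6-.5+150)
P=np.array([plane(*M(*c),.017) for c in[(487,31),(758,68),(731,343),(453,303)]])
print(P.mean(0),P[1]-P[0],P[2]-P[3],P[0]-P[3],P[1]-P[2]); print("pan",plane(*M(159,218),.06))
a=cv2.imread("pics/scene0.png");x=cv2.resize(a[90:270,180:400],None,fx=3.3,fy=3.3,interpolation=cv2.INTER_CUBIC)
cv2.imwrite("pics/c_s2.png",np.clip(x*1.4,0,255).astype('u1'))
E
```

```text
time_s: 1.23
tcp_pos: [0.1689, -0.6015, 0.2917]
ee_rot: [[0.109, -0.994, -0.0], [-0.994, -0.109, 0.001], [-0.001, 0.0, -1.0]]
wrist_force: [0.3, 0.2, 0.3]
gripper_width: 0.999
t 1.2 tcp [ 0.1689 -0.6015  0.2917] shift cm [-94.12 -43.15   0.16] turn -0.3 j6 66 F [0.3 0.2 0.3] w 0.999
[ 0.55942974 -0.32017944] [-0.03142144 -0.20356942] [-0.03247732 -0.20265355] [ 0.20608957 -0.03438094] [ 0.20714545 -0.03529681]
pan [0.53117967 0.01262986]
```

View pics/c_s2.png

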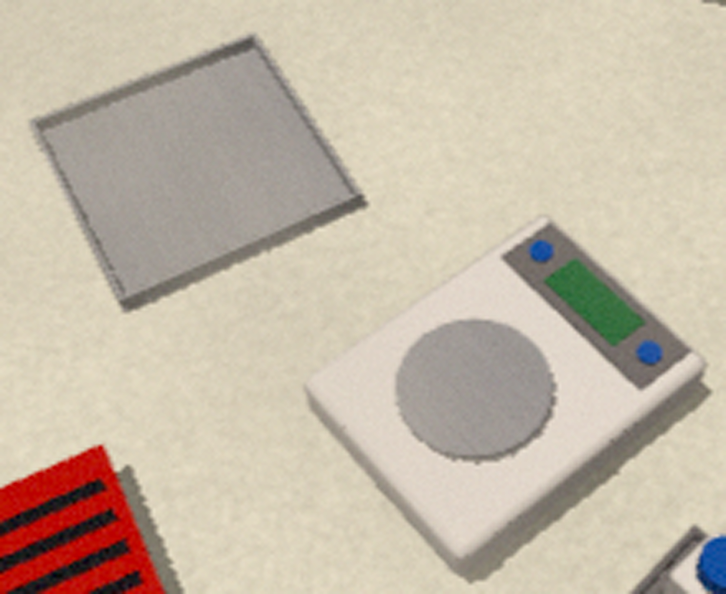

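```bash
python3 -m handwheel '[[0,-5,0,0,1],[0,-5,0,0,1],[0,-5,0,0,1],[0,-5,0,0,1],[-5,-3,0,0,1],[-5,-3,0,0,1],[-5,-3,0,0,1],[-5,-3,0,0,1],[-5,-3,0,0,1],[-5,-3,0,0,1]]' >/dev/null
python3 -m handwheel '[[-5,-1,0,0,1],[-5,-1,0,0,1],[-5,-1,0,0,1],[-5,-1,0,0,1],[-5,-1,0,0,1],[-5,0,0,0,1],[-5,0,0,0,1],[-5,0,0,0,1],[-5,0,0,0,1],[-5,0,0,0,1]]' >/dev/null
python3 -m handwheel '[[-5,0,0,0,1],[-5,0,0,0,1],[-4,0,0,0,1],[0,0,0,0,1],[0,0,0,0,1]]'
python3 - <<'E'
from h import *
need(.4953,.3811,.08)
cv2.imwrite("pics/w1.png",cams.capture("wrist")[:,:,::-1])
E
```

```text
time_s: 4.35
tcp_pos: [0.4916, 0.3799, 0.2918]
ee_rot: [[0.11, -0.994, -0.001], [-0.994, -0.11, -0.001], [0.001, 0.001, -1.0]]
wrist_force: [0.6, -0.6, 0.3]
gripper_width: 0.997
t 4.3 tcp [0.4916 0.3799 0.2918] shift cm [-0.09 -0.4  16.08] turn -0.3 j6 -46 F [ 0.6 -0.6  0.3] w 0.997
```

View pics/w1.png

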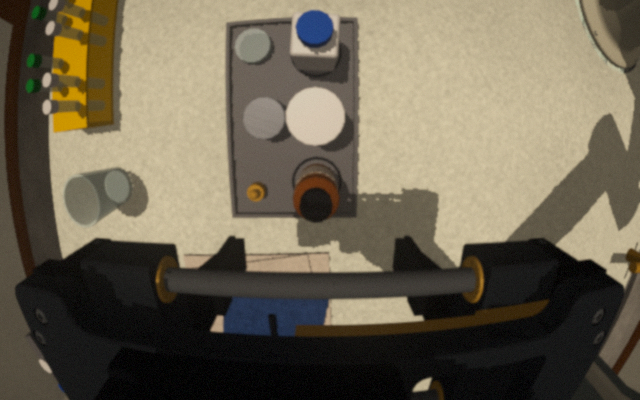

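```bash
cat >> h.py <<'E'
def wplane(u,v,z):
    p=cams.camera_params("wrist");a=np.array([(u-p['cx'])/p['fx'],(v-p['cy'])/p['fy']]);r=np.hypot(*a)
    d=p['rotation']@np.r_[a/r*np.sin(r),np.cos(r)];o=p['origin'];return (o+d*(z-o[2])/d[2])[:2]
E
python3 - <<'E'
from h import *
for n,c,z in(("amber",(316,204),.12),("jar",(315.5,116),.105),("sq",(314.5,28),.117),("pot",(264.5,118),.047),("wt",(256,192),.03),("dish",(253,45.5),.019)):print(n,wplane(*c,z))
print([wplane(*c,.013) for c in((230,23),(356,20),(356,215),(234,215))])
E
```

```text
amber [0.49498508 0.37821832]
jar [0.50378737 0.30137826]
sq [0.51298826 0.22352621]
pot [0.5595556  0.30811499]
wt [0.56605803 0.39646295]
dish [0.58770885 0.22129283]
[array([0.62220875, 0.19073838]), array([0.46980963, 0.17551471]), array([0.44089543, 0.41727905]), array([0.59686718, 0.43447566])]
```

```bash
python3 -m handwheel '[[0,-0.35,4,0,1],[0,0,4,0,1],[0,0,4,0,1],[0,0,3,0,1],[0,0,1,0,1],[0,0,0,0,1],[0,0,0,0,0.4],[0,0,0,0,0.4],[0,0,0,0,0.4]]'
python3 -c "
from h import *
need(.495,.380,.08)"
python3 -m handwheel '[[0,0,0,0,0.3],[0,0,0,0,0.3],[0,0,0,0,0.3],[0,0,0,0,0.3]]'
```

```text
time_s: 5.52
tcp_pos: [0.4954, 0.381, 0.1331]
ee_rot: [[0.111, -0.994, 0.001], [-0.994, -0.111, 0.001], [-0.001, -0.001, -1.0]]
wrist_force: [0.3, 0.4, -0.4]
gripper_width: 0.744
t 5.5 tcp [0.4954 0.381  0.1331] shift cm [0.09 0.05 0.21] turn -0.2 j6 -46 F [ 0.3  0.4 -0.4] w 0.744
time_s: 6.02
tcp_pos: [0.4951, 0.3807, 0.1323]
ee_rot: [[0.111, -0.994, -0.0], [-0.994, -0.111, -0.0], [0.0, 0.0, -1.0]]
wrist_force: [-0.8, 0.2, 1.4]
gripper_width: 0.52
```

```bash
python3 -m handwheel '[[0,0,0,0,0.3],[0,0,0,0,0.3],[0,0,-1,0,0.3],[0,0,-4,0,0.3],[0,0,-4,0,0.3],[0,0,-4,0,0.3],[0,0,-3,0,0.3],[0,0,0,0,0.3],[0,0,0,0,0.3]]'
python3 -c "
from h import *
need(.571,-.256,.081)"
```

```text
time_s: 7.15
tcp_pos: [0.4947, 0.3802, 0.2908]
ee_rot: [[0.111, -0.994, -0.002], [-0.994, -0.111, -0.001], [0.001, 0.002, -1.0]]
wrist_force: [-0.5, 0.5, -2.4]
gripper_width: 0.521
t 7.2 tcp [0.4947 0.3802 0.2908] shift cm [64.06 -0.58 15.95] turn -0.2 j6 -46 F [-0.5  0.5 -2.4] w 0.521
```

```bash
python3 -m handwheel '[[2,0,0,0,0.3],[4,0,0,0,0.3],[5,0,0,0,0.3],[5,0,0,0,0.3],[5,0,0,0,0.3],[5,0,0,0,0.3],[5,0,0,0,0.3],[5,0,0,0,0.3],[5,0,0,0,0.3],[5,0,0,0,0.3]]' >/dev/null
python3 -m handwheel '[[5,0,0,0,0.3],[5,0,0,0,0.3],[4,-0.5,0,0,0.3],[3,0,0,0,0.3],[1,0,0,0,0.3],[0,0,4,0,0.3],[0,0,4,0,0.3],[0,0,3,0,0.3],[0,0,2,0,0.3],[0,0,0,0,0.3]]'
python3 -c "
from h import *
need(.571,-.256,.081)"
```

```text
time_s: 9.65
tcp_pos: [0.5697, -0.2541, 0.1599]
ee_rot: [[0.111, -0.994, -0.006], [-0.994, -0.111, 0.001], [-0.002, 0.006, -1.0]]
wrist_force: [-0.0, 0.4, -2.5]
gripper_width: 0.519
t 9.7 tcp [ 0.5697 -0.2541  0.1599] shift cm [ 0.2  -0.13  2.78] turn -0.2 j6 16 F [-0.   0.4 -2.5] w 0.519
```

```bash
python3 -m handwheel '[[0,0,1,0,0.3],[0,0,1,0,0.3],[0,0,0.5,0,0.3],[0,0,0.2,0,0.3],[0,0,0,0,0.3],[0,0,0,0,0.3]]'

```

```text
time_s: 10.4
tcp_pos: [0.5716, -0.2548, 0.1356]
ee_rot: [[0.111, -0.994, 0.001], [-0.994, -0.111, -0.0], [0.0, -0.001, -1.0]]
wrist_force: [-0.3, -0.3, -1.9]
gripper_width: 0.523
```

```bash
python3 -m handwheel '[[0,0,0.15,0,0.3],[0,0,0.1,0,0.3],[0,0,0,0,0.3],[0,0,0,0,0.3]]'

```

```text
time_s: 10.9
tcp_pos: [0.5714, -0.2548, 0.1328]
ee_rot: [[0.111, -0.994, -0.0], [-0.994, -0.111, -0.0], [0.0, 0.0, -1.0]]
wrist_force: [0.2, -0.1, -0.4]
gripper_width: 0.52
```

```bash
python3 -m handwheel '[[0,0,0,0,0.6],[0,0,0,0,0.7],[0,0,0,0,1],[0,0,0,0,1],[0,0,0,0,1],[0,0,-2,0,1],[0,0,-4,0,1],[0,0,-5,0,1],[0,0,-5,0,1],[0,0,0,0,1]]'
python3 -c "
from h import *
need(.5135,.224,.08,183.6)"
```

```text
time_s: 12.15
tcp_pos: [0.5731, -0.2554, 0.2984]
ee_rot: [[0.112, -0.994, 0.011], [-0.994, -0.112, -0.003], [0.004, -0.01, -1.0]]
wrist_force: [0.4, -0.1, -0.9]
gripper_width: 1.0
t 12.2 tcp [ 0.5731 -0.2554  0.2984] shift cm [-48.38   0.73  16.52] turn 2.8 j6 16 F [ 0.4 -0.1 -0.9] w 1.000
```

```bash
python3 -m handwheel '[[-3,0,0,0,1],[-5,0,0,0,1],[-5,0,0,0,1],[-5,0,0,0,1],[-5,0,0,0,1],[-5,0,0,0,1],[-5,0,0,0,1],[-5,0,0,0,1],[-5,0,0,0,1],[-4,0.6,0,0,1]]' >/dev/null
python3 -m handwheel '[[-1.3,0,0,2.8,1],[0,0,0,0,1],[0,0,0,0,1],[0,0,0,0,1]]'
python3 -c "
from h import *
need(.5135,.224,.08,183.6)
cv2.imwrite('pics/w2.png',cams.capture('wrist')[:,:,::-1])"
```

```text
time_s: 13.9
tcp_pos: [0.5118, 0.2237, 0.2926]
ee_rot: [[0.062, -0.998, -0.0], [-0.998, -0.062, -0.0], [0.0, 0.0, -1.0]]
wrist_force: [0.6, -0.2, 0.7]
gripper_width: 1.002
t 13.9 tcp [0.5118 0.2237 0.2926] shift cm [-0.03 -0.18 16.16] turn -0.1 j6 -37 F [ 0.6 -0.2  0.7] w 1.002
```

View pics/w2.png

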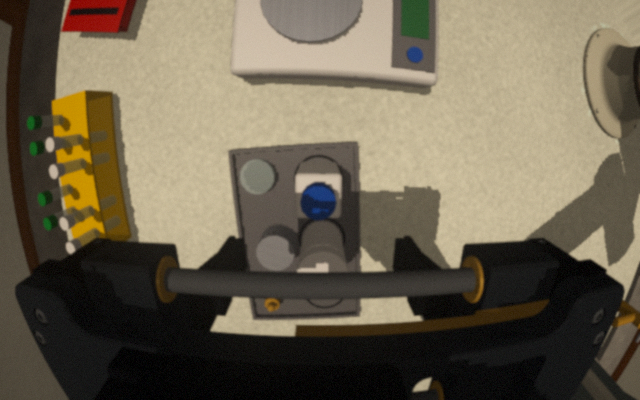

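```bash
python3 -m handwheel '[[0,-0.15,4,0,1],[0,0,4,0,1],[0,0,4,0,1],[0,0,3,0,1],[0,0,1,0,1],[0,0,0,0,1],[0,0,0,0,0.5],[0,0,0,0,0.4],[0,0,0,0,0.3],[0,0,0,0,0.3]]' >/dev/null
python3 -m handwheel '[[0,0,0,0,0.3],[0,0,0,0,0.3],[0,0,0,0,0.3],[0,0,0,0,0.3]]'
python3 -m handwheel '[[0,0,-1,0,0.3],[0,0,-4,0,0.3],[0,0,-4,0,0.3],[0,0,-4,0,0.3],[0,0,-3,0,0.3],[0,0,0,0,0.3],[0,0,0,0,0.3]]'
python3 -c "
from h import *
need(.551,-.385,.081)"
```

```text
time_s: 15.7
tcp_pos: [0.5132, 0.2247, 0.1329]
ee_rot: [[0.063, -0.998, -0.0], [-0.998, -0.063, -0.0], [0.0, 0.0, -1.0]]
wrist_force: [-1.3, -0.6, 2.1]
gripper_width: 0.526
time_s: 16.58
tcp_pos: [0.5123, 0.2242, 0.2911]
ee_rot: [[0.062, -0.998, -0.003], [-0.998, -0.062, -0.001], [0.001, 0.003, -1.0]]
wrist_force: [0.4, 0.5, -2.0]
gripper_width: 0.525
t 16.6 tcp [0.5123 0.2242 0.2911] shift cm [61.03 -0.13 15.96] turn -3.0 j6 -37 F [ 0.4  0.5 -2. ] w 0.525
```

```bash
python3 -m handwheel '[[2,0,0,0,0.3],[4,0,0,0,0.3],[5,0,0,0,0.3],[5,0,0,0,0.3],[5,0,0,0,0.3],[5,0,0,0,0.3],[5,0,0,0,0.3],[5,0,0,0,0.3],[5,0,0,0,0.3],[5,0,0,0,0.3]]' >/dev/null
python3 -m handwheel '[[5,0,0,0,0.3],[4,0,0,0,0.3],[3,0,0,0,0.3],[2,0,0,0,0.3],[1,0,0,0,0.3],[0,0,4,0,0.3],[0,0,4,0,0.3],[0,0,4,0,0.3],[0,0,2,0,0.3],[0,0,1,0,0.3]]' >/dev/null
python3 -m handwheel '[[0,0,0.6,0,0.3],[0,0,0,0,0.3],[0,0,0,0,0.3],[0,0,0,0,0.3]]'
python3 -c "
from h import *
need(.551,-.385,.082,183.6)"
```

```text
time_s: 19.58
tcp_pos: [0.5517, -0.3843, 0.1376]
ee_rot: [[0.063, -0.998, 0.001], [-0.998, -0.063, -0.001], [0.001, -0.001, -1.0]]
wrist_force: [0.1, 0.2, -3.6]
gripper_width: 0.525
t 19.6 tcp [ 0.5517 -0.3843  0.1376] shift cm [0.06 0.07 0.46] turn -0.0 j6 25 F [ 0.1  0.2 -3.6] w 0.525
```

```bash
python3 -m handwheel '[[0,0,0.3,0,0.3],[0,0,0.15,0,0.3],[0,0,0,0,0.3],[0,0,0,0,0.3]]'
python3 -m handwheel '[[0,0,0,0,0.6],[0,0,0,0,0.7],[0,0,0,0,1],[0,0,0,0,1],[0,0,0,0,1],[0,0,-2,0,1],[0,0,-4,0,1],[0,0,-5,0,1],[0,0,-5,0,1],[0,0,0,0,1]]'
python3 -c "
from h import *
need(.504,.302,.073)"
```

```text
time_s: 20.08
tcp_pos: [0.5514, -0.3842, 0.1329]
ee_rot: [[0.063, -0.998, 0.0], [-0.998, -0.063, -0.0], [0.0, -0.0, -1.0]]
wrist_force: [-1.2, 1.7, 3.3]
gripper_width: 0.521
time_s: 21.32
tcp_pos: [0.5529, -0.3851, 0.2984]
ee_rot: [[0.063, -0.998, 0.01], [-0.998, -0.063, -0.006], [0.006, -0.01, -1.0]]
wrist_force: [-0.3, 0.0, -0.5]
gripper_width: 0.998
t 21.3 tcp [ 0.5529 -0.3851  0.2984] shift cm [-68.99   0.72  17.01] turn -3.0 j6 25 F [-0.3  0.  -0.5] w 0.998
```

```bash
python3 -m handwheel '[[-3,0,0,0,1],[-5,0,0,0,1],[-5,0,0,0,1],[-5,0,0,0,1],[-5,0,0,0,1],[-5,0,0,0,1],[-5,0,0,0,1],[-5,0,0,0,1],[-5,0,0,0,1],[-5,0.6,0,0,1]]' >/dev/null
python3 -m handwheel '[[-5,0,0,0,1],[-5,0,0,0,1],[-5,0,0,0,1],[-4,0,0,0,1],[-1.9,0,0,-3,1],[0,0,0,0,1],[0,0,0,0,1],[0,0,0,0,1]]'
python3 -c "
from h import *
need(.504,.302,.073)"
```

```text
time_s: 23.58
tcp_pos: [0.5024, 0.3019, 0.2924]
ee_rot: [[0.113, -0.994, -0.0], [-0.994, -0.113, -0.0], [0.0, 0.0, -1.0]]
wrist_force: [-1.1, -0.5, -0.4]
gripper_width: 0.996
t 23.6 tcp [0.5024 0.3019 0.2924] shift cm [ 1.000e-02 -1.600e-01  1.684e+01] turn -0.1 j6 -40 F [-1.1 -0.5 -0.4] w 0.996
```

```bash
python3 -m handwheel '[[0,-0.15,4,0,1],[0,0,4,0,1],[0,0,4,0,1],[0,0,3,0,1],[0,0,1.2,0,1],[0,0,0.5,0,1],[0,0,0,0,1],[0,0,0,0,0.5],[0,0,0,0,0.4],[0,0,0,0,0.4]]' 
python3 -m handwheel '[[0,0,0,0,0.4],[0,0,0,0,0.4],[0,0,0,0,0.4],[0,0,0,0,0.4]]'
python3 -m handwheel '[[0,0,-1,0,0.4],[0,0,-4,0,0.4],[0,0,-4,0,0.4],[0,0,-4,0,0.4],[0,0,-3.7,0,0.4],[0,0,0,0,0.4],[0,0,0,0,0.4]]'
python3 -c "
from h import *
need(.561,-.320,.074)"
```

```text
time_s: 24.82
tcp_pos: [0.5039, 0.3034, 0.1257]
ee_rot: [[0.115, -0.993, 0.001], [-0.993, -0.115, 0.001], [-0.001, -0.001, -1.0]]
wrist_force: [-0.4, -0.1, 0.3]
gripper_width: 0.748
time_s: 25.32
tcp_pos: [0.5038, 0.3034, 0.1254]
ee_rot: [[0.115, -0.993, 0.0], [-0.993, -0.115, 0.0], [-0.0, -0.0, -1.0]]
wrist_force: [-0.5, -0.3, 0.8]
gripper_width: 0.616
time_s: 26.2
tcp_pos: [0.503, 0.3028, 0.291]
ee_rot: [[0.114, -0.993, -0.002], [-0.993, -0.114, -0.001], [0.001, 0.003, -1.0]]
wrist_force: [-0.4, 0.4, -2.9]
gripper_width: 0.614
t 26.2 tcp [0.503  0.3028 0.291 ] shift cm [62.52  1.31 16.65] turn -0.0 j6 -40 F [-0.4  0.4 -2.9] w 0.614
```

```bash
python3 -m handwheel '[[1,0,0,0,0.4],[2,0,0,0,0.4],[3,0,0,0,0.4],[4,0,0,0,0.4],[4,0,0,0,0.4],[4,0,0,0,0.4],[4,0,0,0,0.4],[4,0,0,0,0.4],[4,0,0,0,0.4],[4,0,0,0,0.4]]' >/dev/null
python3 -m handwheel '[[4,0,0,0,0.4],[4,0,0,0,0.4],[4,0.4,0,0,0.4],[4,0.3,0,0,0.4],[4,0.3,0,0,0.4],[3,0.3,0,0,0.4],[3,0,0,0,0.4],[1.5,0,0,0,0.4],[1,0,0,0,0.4],[0,0,0,0,0.4]]' >/dev/null
python3 -m handwheel '[[0,0,2,0,0.4],[0,0,3,0,0.4],[0,0,3,0,0.4],[0,0,3,0,0.4],[0,0,2,0,0.4],[0,0,1,0,0.4],[0,0,0,0,0.4],[0,0,0,0,0.4],[0,0,0,0,0.4]]'
python3 -c "
from h import *
need(.561,-.320,.0744)
cv2.imwrite('pics/s3.png',cv2.resize(cams.capture('scene')[60:260,140:420,::-1],None,fx=2.5,fy=2.5))"
```

```text
time_s: 29.82
tcp_pos: [0.563, -0.3192, 0.1534]
ee_rot: [[0.115, -0.993, 0.002], [-0.993, -0.115, -0.001], [0.001, -0.002, -1.0]]
wrist_force: [0.1, 0.2, -2.2]
gripper_width: 0.61
t 29.8 tcp [ 0.563  -0.3192  0.1534] shift cm [0.06 0.22 2.8 ] turn -0.0 j6 22 F [ 0.1  0.2 -2.2] w 0.610
```

View pics/s3.png

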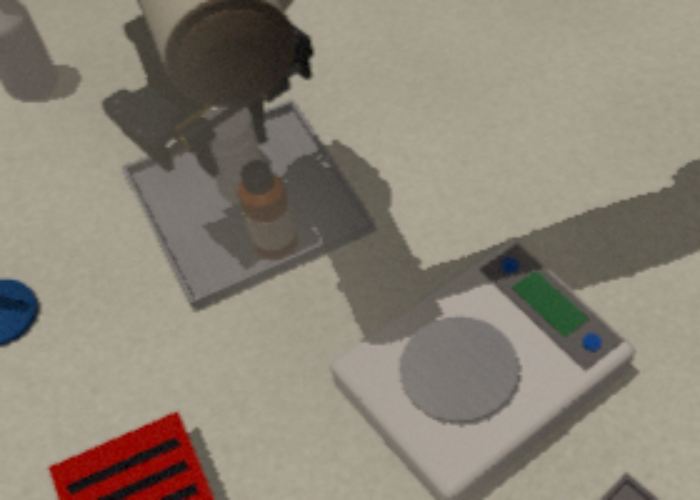

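```bash
python3 -m handwheel '[[0,0,1,0,0.4],[0,0,1,0,0.4],[0,0,0.5,0,0.4],[0,0,0.2,0,0.4],[0,0,0,0,0.4],[0,0,0,0,0.4],[0,0,0,0,0.4]]'

```

```text
time_s: 30.75
tcp_pos: [0.5626, -0.3192, 0.1254]
ee_rot: [[0.115, -0.993, 0.0], [-0.993, -0.115, -0.0], [0.0, -0.0, -1.0]]
wrist_force: [-1.4, 0.2, 0.8]
gripper_width: 0.612
```

Touching down (0.8 N). Release and go to the pot.

```bash
python3 -m handwheel '[[0,0,0,0,0.7],[0,0,0,0,0.8],[0,0,0,0,1],[0,0,0,0,1],[0,0,0,0,1],[0,0,-2,0,1],[0,0,-4,0,1],[0,0,-5,0,1],[0,0,-5,0,1],[0,0,0,0,1]]' >/dev/null
python3 -m handwheel '[[-3,0,0,0,1],[-5,0,0,0,1],[-5,0,0,0,1],[-5,0,0,0,1],[-5,0,0,0,1],[-5,0,0,0,1],[-5,0,0,0,1],[-5,0,0,0,1],[-5,0,0,0,1],[-5,0,0,0,1]]' >/dev/null
python3 -m handwheel '[[-5,0,0,0,1],[-4,-6,0,0,1],[-3,-1,0,0,1],[-2,0,0,0,0.8],[0,0,0,0,0.8],[0,0,0,0,0.8],[0,0,0,0,0.8]]'
python3 -c "
from h import *
need(.560,.309,.035)
cv2.imwrite('pics/w4.png',cams.capture('wrist')[:,:,::-1])
cv2.imwrite('pics/s4.png',cv2.resize(cams.capture('scene')[60:260,140:420,::-1],None,fx=2.5,fy=2.5))"
```

```text
time_s: 34.12
tcp_pos: [0.5534, 0.2976, 0.2858]
ee_rot: [[0.114, -0.993, 0.0], [-0.993, -0.114, 0.0], [-0.0, -0.0, -1.0]]
wrist_force: [1.1, -0.0, 0.8]
gripper_width: 0.801
t 34.1 tcp [0.5534 0.2976 0.2858] shift cm [-1.05 -0.78 19.98] turn -0.1 j6 -36 F [ 1.1 -0.   0.8] w 0.801
```

View pics/w4.png

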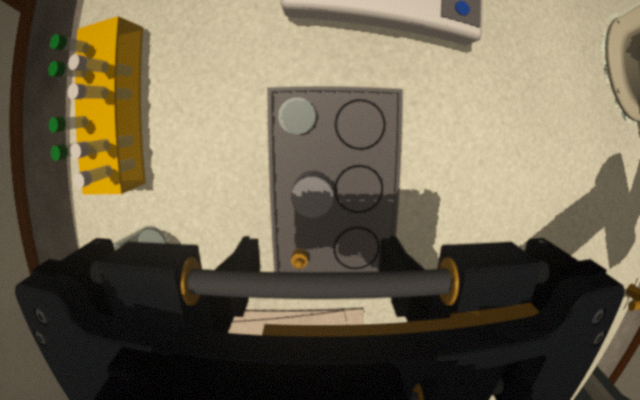

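View pics/s4.png

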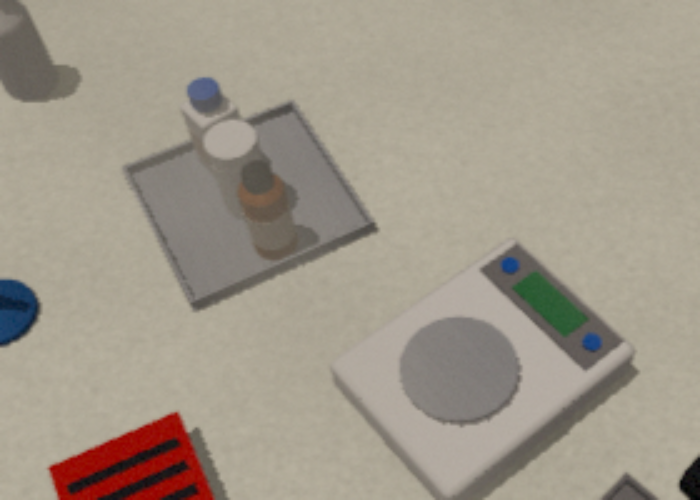

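```bash
python3 -c "
from h import *
for c in((360,124),(359,188),(356.5,247)):print(wplane(*c,.005))"
python3 -m handwheel '[[-1.05,-0.78,4,0,0.74],[0,0,4,0,0.74],[0,0,4,0,0.74],[0,0,3,0,0.74],[0,0,0,0,0.74],[0,0,0,0,0.74],[0,0,0,0,0.74]]'
python3 -c "
from h import *
need(.560,.309,.035)"
```

```text
[0.51331516 0.22235702]
[0.50385281 0.30086824]
[0.49509484 0.38007812]
time_s: 35.1
tcp_pos: [0.561, 0.3105, 0.1373]
ee_rot: [[0.115, -0.993, 0.003], [-0.993, -0.115, 0.002], [-0.002, -0.003, -1.0]]
wrist_force: [-0.5, -0.2, -0.3]
gripper_width: 0.738
t 35.1 tcp [0.561  0.3105 0.1373] shift cm [0.15 0.13 5.13] turn -0.0 j6 -37 F [-0.5 -0.2 -0.3] w 0.738
```

```bash
python3 -m handwheel '[[0,0,2,0,0.74],[0,0,2,0,0.74],[0,0,1.1,0,0.74],[0,0,0,0,0.74],[0,0,0,0,0.74],[0,0,0,0,0.5],[0,0,0,0,0.4],[0,0,0,0,0.4],[0,0,0,0,0.4],[0,0,0,0,0.4]]'
python3 -m handwheel '[[0,0,-1,0,0.4],[0,0,-3,0,0.4],[0,0,-4,0,0.4],[0,0,-4,0,0.4],[0,0,0,0,0.4],[0,0,0,0,0.4],[0,0,0,0,0.4]]'
python3 -c "
from h import *
need(.5335,.0137,.09)
cv2.imwrite('pics/w5.png',cams.capture('wrist')[:,:,::-1])"
```

```text
time_s: 36.35
tcp_pos: [0.5603, 0.3101, 0.0847]
ee_rot: [[0.115, -0.993, 0.001], [-0.993, -0.115, 0.0], [-0.0, -0.001, -1.0]]
wrist_force: [-0.2, -0.5, 2.7]
gripper_width: 0.544
time_s: 37.22
tcp_pos: [0.5594, 0.3094, 0.2022]
ee_rot: [[0.114, -0.993, -0.003], [-0.993, -0.114, -0.002], [0.002, 0.003, -1.0]]
wrist_force: [0.5, 0.1, -2.3]
gripper_width: 0.543
t 37.2 tcp [0.5594 0.3094 0.2022] shift cm [29.07  5.93  6.2 ] turn -0.0 j6 -37 F [ 0.5  0.1 -2.3] w 0.543
```

View pics/w5.png

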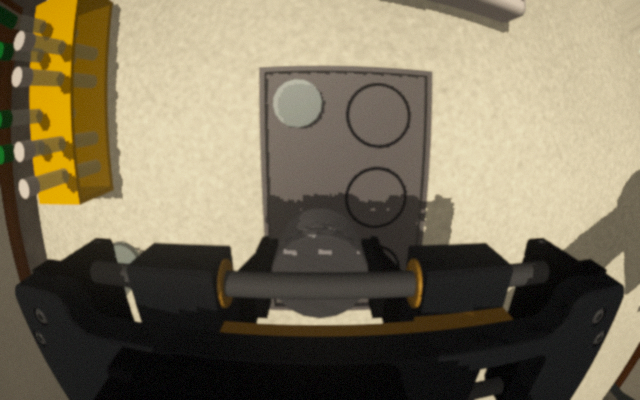

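```bash
python3 -m handwheel '[[2,0.5,0,0,0.4],[3,1,0,0,0.4],[4,1,0,0,0.4],[4,1,0,0,0.4],[4,1,0,0,0.4],[4,1,0,0,0.4],[4,0.4,0,0,0.4],[3,0,0,0,0.4],[1,0,0,0,0.4],[0,0,0,0,0.4]]' >/dev/null
python3 -m handwheel '[[0,0,2,0,0.4],[0,0,2,0,0.4],[0,0,1,0,0.4],[0,0,0.5,0,0.4],[0,0,0,0,0.4],[0,0,0,0,0.4],[0,0,0,0,0.4]]'
python3 -c "
from h import *
need(.533,.0135,.0887)
cv2.imwrite('pics/w6.png',cams.capture('wrist')[:,:,::-1])"
```

```text
time_s: 39.4
tcp_pos: [0.5351, 0.0152, 0.1498]
ee_rot: [[0.115, -0.993, 0.001], [-0.993, -0.115, 0.0], [-0.0, -0.001, -1.0]]
wrist_force: [-0.8, 0.0, -2.1]
gripper_width: 0.544
t 39.4 tcp [0.5351 0.0152 0.1498] shift cm [0.15 0.23 1.01] turn -0.0 j6 -12 F [-0.8  0.  -2.1] w 0.544
```

View pics/w6.png

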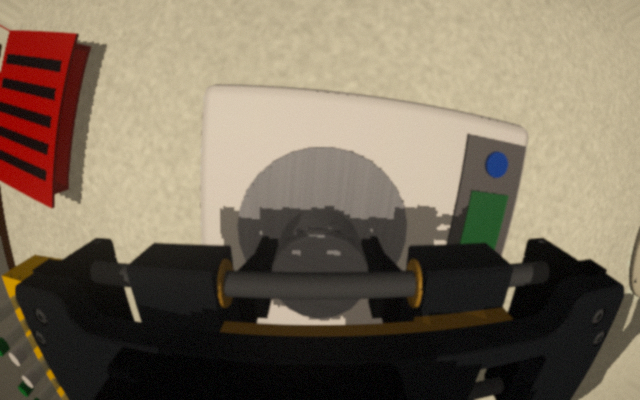

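```bash
python3 - <<'E'
from h import *
from scipy.optimize import least_squares
g=cv2.cvtColor(cv2.imread('pics/w6.png'),cv2.COLOR_BGR2HSV)[:,:,1].astype(float)
i=cv2.imread('pics/w6.png').max(2).astype(float);i=cv2.GaussianBlur(i,(3,3),0)
P=[]
for v in range(165,200,5):
    r=np.diff(i[v]); a=200+np.argmin(r[200:315]); b=330+np.argmax(r[330:430]); P+=[(a+.5,v),(b+.5,v)]
for u in range(300,346,6): P.append((u,125+np.argmin(np.diff(i[125:175,u]))+.5))
W=np.array([wplane(*p,.06) for p in P])
f=least_squares(lambda q:np.hypot(*(W-q).T)-.055,[.533,.0135],loss='soft_l1',f_scale=.001);print(f.x,np.round(f.fun,4))
E
```

```text
[0.53431448 0.01013167] [-0.0004 -0.0003 -0.0004  0.0001  0.0001 -0.0002 -0.0005 -0.0003 -0.0002
 -0.0001  0.0003 -0.0001 -0.0006 -0.0004  0.0004  0.0003  0.0004  0.0001
  0.0001  0.0003  0.0001  0.0002]
```

```bash
python3 -m handwheel '[[0.28,0.17,0,0,0.4],[0,0,0.4,0,0.4],[0,0,0.3,0,0.4],[0,0,0.15,0,0.4],[0,0,0.1,0,0.4],[0,0,0,0,0.4],[0,0,0,0,0.4],[0,0,0,0,0.4]]'

```

```text
time_s: 40.45
tcp_pos: [0.5335, 0.0122, 0.1398]
ee_rot: [[0.115, -0.993, 0.0], [-0.993, -0.115, 0.0], [-0.0, -0.0, -1.0]]
wrist_force: [-0.3, -0.5, -2.2]
gripper_width: 0.543
```

Still hanging (−2.2 N); ease down the last bit.

```bash
python3 -m handwheel '[[0,0,0.05,0,0.4],[0,0,0.05,0,0.4],[0,0,0,0,0.4],[0,0,0,0,0.4]]'

```

```text
time_s: 40.95
tcp_pos: [0.5335, 0.0122, 0.1396]
ee_rot: [[0.115, -0.993, 0.0], [-0.993, -0.115, -0.0], [0.0, -0.0, -1.0]]
wrist_force: [-2.0, 0.7, 5.8]
gripper_width: 0.543
```

```bash
python3 -m handwheel '[[0,0,0,0,0.6],[0,0,0,0,0.7],[0,0,0,0,0.8],[0,0,0,0,1],[0,0,0,0,1],[0,0,-1,0,1],[0,0,-4,0,1],[0,0,-5,0,1],[0,0,-5,0,1],[0,0,0,0,1]]' >/dev/null
python3 -c "
from h import *
need(.5626,-.3192,.2344)"
```

```text
t 42.2 tcp [0.5354 0.0125 0.2944] shift cm [33.26  1.13  0.85] turn 0.0 j6 -12 F [-0.   0.  -0.1] w 0.998
```

```bash
python3 -m handwheel '[[3,0,0,0,1],[5,0,0,0,1],[5,0.5,0,0,1],[5,0.5,0,0,1],[5,0,0,0,1],[5,0,0,0,1],[4,0,0,0,1],[1.3,0,0,0,1],[0,0,0,0,1],[0,0,0,0,1]]' >/dev/null
python3 -m handwheel '[[0,0,0,0,1],[0,0,0,0,1]]'
python3 -c "
from h import *
need(.5626,-.3192,.0744)
cv2.imwrite('pics/w7.png',cams.capture('wrist')[:,:,::-1])"
```

```text
time_s: 43.7
tcp_pos: [0.5619, -0.3189, 0.2891]
ee_rot: [[0.116, -0.993, 0.0], [-0.993, -0.116, -0.0], [0.0, -0.0, -1.0]]
wrist_force: [0.2, 0.8, 0.4]
gripper_width: 1.002
t 43.7 tcp [ 0.5619 -0.3189  0.2891] shift cm [ 0.03 -0.06 16.37] turn 0.1 j6 22 F [0.2 0.8 0.4] w 1.002
```

View pics/w7.png

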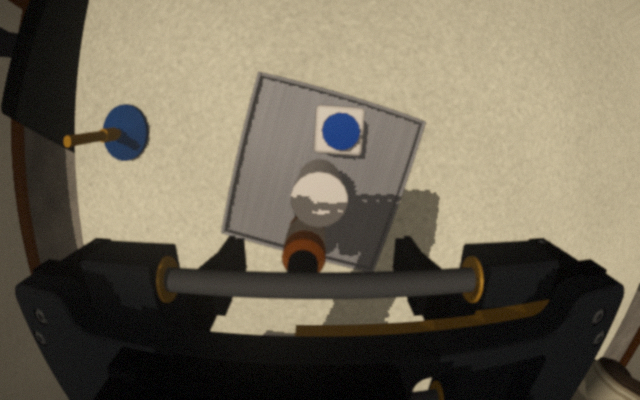

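```bash
python3 -m handwheel '[[0,0,4,0,1],[0,0,4,0,1],[0,0,4,0,1],[0,0,3,0,1],[0,0,1.4,0,1],[0,0,0,0,1],[0,0,0,0,1],[0,0,0,0,0.5],[0,0,0,0,0.4],[0,0,0,0,0.4]]' >/dev/null
python3 -m handwheel '[[0,0,0,0,0.4],[0,0,0,0,0.4],[0,0,0,0,0.4],[0,0,0,0,0.4]]'
python3 -m handwheel '[[0,0,-1,0,0.4],[0,0,-4,0,0.4],[0,0,-4,0,0.4],[0,0,-4,0,0.4],[0,0,-3.5,0,0.4],[0,0,0,0,0.4],[0,0,0,0,0.4]]'
python3 -c "
from h import *
need(.5040,.3034,.0744)"
```

```text
time_s: 45.5
tcp_pos: [0.5619, -0.3198, 0.1249]
ee_rot: [[0.115, -0.993, 0.0], [-0.993, -0.115, -0.0], [0.0, -0.0, -1.0]]
wrist_force: [0.2, -0.4, 0.8]
gripper_width: 0.615
time_s: 46.38
tcp_pos: [0.5609, -0.3193, 0.2884]
ee_rot: [[0.114, -0.993, -0.002], [-0.993, -0.114, 0.002], [-0.002, 0.002, -1.0]]
wrist_force: [-0.5, 0.2, -2.4]
gripper_width: 0.609
t 46.4 tcp [ 0.5609 -0.3193  0.2884] shift cm [-62.48  -1.5   16.43] turn -0.0 j6 22 F [-0.5  0.2 -2.4] w 0.609
```

```bash
python3 -m handwheel '[[-1,0,0,0,0.4],[-2,0,0,0,0.4],[-3,0,0,0,0.4],[-4,0,0,0,0.4],[-4,0,0,0,0.4],[-4,0,0,0,0.4],[-4,0,0,0,0.4],[-4,0,0,0,0.4],[-4,0,0,0,0.4],[-4,0,0,0,0.4]]' >/dev/null
python3 -m handwheel '[[-4,0,0,0,0.4],[-4,0,0,0,0.4],[-4,-0.4,0,0,0.4],[-4,-0.4,0,0,0.4],[-4,-0.4,0,0,0.4],[-3,-0.3,0,0,0.4],[-3,0,0,0,0.4],[-1.5,0,0,0,0.4],[-1,0,0,0,0.4],[0,0,0,0,0.4]]' >/dev/null
python3 -m handwheel '[[0,0,2,0,0.4],[0,0,3,0,0.4],[0,0,3,0,0.4],[0,0,3,0,0.4],[0,0,2,0,0.4],[0,0,1,0,0.4],[0,0,0,0,0.4],[0,0,0,0,0.4],[0,0,0,0,0.4]]'
python3 -c "
from h import *
need(.5038,.3029,.0744)"
```

```text
time_s: 50.0
tcp_pos: [0.5053, 0.3031, 0.1508]
ee_rot: [[0.115, -0.993, 0.002], [-0.993, -0.115, 0.001], [-0.001, -0.002, -1.0]]
wrist_force: [-0.2, -0.9, -1.8]
gripper_width: 0.613
t 50.0 tcp [0.5053 0.3031 0.1508] shift cm [0.01 0.16 2.54] turn -0.0 j6 -40 F [-0.2 -0.9 -1.8] w 0.613
```

```bash
python3 -m handwheel '[[0,0.12,1,0,0.4],[0,0,1,0,0.4],[0,0,0.3,0,0.4],[0,0,0.15,0,0.4],[0,0,0,0,0.4],[0,0,0,0,0.4],[0,0,0,0,0.4]]'

```

```text
time_s: 50.88
tcp_pos: [0.5038, 0.3027, 0.1255]
ee_rot: [[0.115, -0.993, 0.0], [-0.993, -0.115, 0.0], [-0.0, -0.0, -1.0]]
wrist_force: [0.1, 0.5, -2.4]
gripper_width: 0.61
```

```bash
python3 -m handwheel '[[0,0,0.05,0,0.4],[0,0,0.04,0,0.4],[0,0,0,0,0.4],[0,0,0,0,0.4]]'

```

```text
time_s: 51.38
tcp_pos: [0.5039, 0.3028, 0.1248]
ee_rot: [[0.115, -0.993, 0.001], [-0.993, -0.115, 0.0], [-0.0, -0.001, -1.0]]
wrist_force: [-1.4, -0.2, 1.6]
gripper_width: 0.61
```

Jar is down. Release and return for the square bottle (at 0.5514, −0.3842, jaw 183.6°).

```bash
python3 -m handwheel '[[0,0,0,0,0.7],[0,0,0,0,0.8],[0,0,0,0,1],[0,0,0,0,1],[0,0,0,0,1],[0,0,-2,0,1],[0,0,-4,0,1],[0,0,-5,0,1],[0,0,-5,0,1],[0,0,-0.4,3,1]]' >/dev/null
python3 -c "
from h import *
need(.5514,-.3842,.0819,183.6)"
python3 -m handwheel '[[3,0,0,0,1],[5,0,0,0,1],[5,0,0,0,1],[5,0,0,0,1],[5,0,0,0,1],[5,0,0,0,1],[5,0,0,0,1],[5,0,0,0,1],[5,0,0,0,1],[5,0,0,0,1]]' >/dev/null
python3 -m handwheel '[[5,0,0,0,1],[5,0,0,0,1],[5,0,0,0,1],[4,0,0,0,1],[1.5,0,0,0,1],[0,0,0,0,1],[0,0,0,0,1],[0,0,0,0,1]]' 
python3 -c "
from h import *
need(.5514,-.3842,.0819,183.6)"
```

```text
t 52.6 tcp [0.5051 0.3036 0.2935] shift cm [69.03 -0.25 15.66] turn -0.1 j6 -43 F [ 0.3  0.6 -0.8] w 0.998
time_s: 54.88
tcp_pos: [0.5469, -0.3797, 0.2888]
ee_rot: [[0.064, -0.998, 0.0], [-0.998, -0.064, -0.0], [0.0, -0.0, -1.0]]
wrist_force: [0.1, 0.1, 0.2]
gripper_width: 1.003
t 54.9 tcp [ 0.5469 -0.3797  0.2888] shift cm [ 0.48 -0.42 15.59] turn 0.1 j6 25 F [0.1 0.1 0.2] w 1.003
```

```bash
python3 -m handwheel '[[0.48,-0.42,4,0,1],[0,0,4,0,1],[0,0,4,0,1],[0,0,2.5,0,1],[0,0,1.1,0,1],[0,0,0,0,1],[0,0,0,0,1],[0,0,0,0,0.5],[0,0,0,0,0.3],[0,0,0,0,0.3]]' >/dev/null
python3 -m handwheel '[[0,0,0,0,0.3],[0,0,0,0,0.3],[0,0,0,0,0.3],[0,0,0,0,0.3]]'
python3 -m handwheel '[[0,0,-1,0,0.3],[0,0,-4,0,0.3],[0,0,-4,0,0.3],[0,0,-4,0,0.3],[0,0,-3,0,0.3],[0,0,0,0,0.3],[0,0,0,0,0.3]]'
python3 -c "
from h import *
need(.5132,.2247,.0819,183.6)"
```

```text
time_s: 56.62
tcp_pos: [0.5512, -0.3856, 0.1323]
ee_rot: [[0.063, -0.998, 0.0], [-0.998, -0.063, -0.0], [0.0, -0.0, -1.0]]
wrist_force: [1.4, -0.9, -0.2]
gripper_width: 0.524
time_s: 57.5
tcp_pos: [0.5503, -0.3849, 0.2904]
ee_rot: [[0.062, -0.998, -0.003], [-0.998, -0.062, 0.002], [-0.003, 0.003, -1.0]]
wrist_force: [0.1, 1.1, -3.7]
gripper_width: 0.527
t 57.5 tcp [ 0.5503 -0.3849  0.2904] shift cm [-61.03  -0.12  15.9 ] turn -0.0 j6 25 F [ 0.1  1.1 -3.7] w 0.527
```

```bash
python3 -m handwheel '[[-2,0,0,0,0.3],[-4,0,0,0,0.3],[-5,0,0,0,0.3],[-5,0,0,0,0.3],[-5,0,0,0,0.3],[-5,0,0,0,0.3],[-5,0,0,0,0.3],[-5,0,0,0,0.3],[-5,0,0,0,0.3],[-5,0,0,0,0.3]]' >/dev/null
python3 -m handwheel '[[-5,0,0,0,0.3],[-4,0,0,0,0.3],[-3,0,0,0,0.3],[-2,0,0,0,0.3],[-0.9,0,0,0,0.3],[0,0,4,0,0.3],[0,0,4,0,0.3],[0,0,3,0,0.3],[0,0,2,0,0.3],[0,0,1,0,0.3]]' >/dev/null
python3 -m handwheel '[[0,0,0,0,0.3],[0,0,0,0,0.3],[0,0,0,0,0.3]]'
python3 -c "
from h import *
need(.5132,.2233,.0813,183.6)"
```

```text
time_s: 60.38
tcp_pos: [0.5134, 0.2225, 0.1534]
ee_rot: [[0.063, -0.998, 0.002], [-0.998, -0.063, 0.001], [-0.001, -0.002, -1.0]]
wrist_force: [0.2, 0.0, -3.2]
gripper_width: 0.528
t 60.4 tcp [0.5134 0.2225 0.1534] shift cm [-0.08  0.02  2.11] turn -0.0 j6 -36 F [ 0.2  0.  -3.2] w 0.528
```

```bash
python3 -m handwheel '[[-0.08,0,1,0,0.3],[0,0,0.6,0,0.3],[0,0,0.2,0,0.3],[0,0,0,0,0.3],[0,0,0,0,0.3],[0,0,0,0,0.3]]'

```

```text
time_s: 61.12
tcp_pos: [0.513, 0.2232, 0.1346]
ee_rot: [[0.063, -0.998, 0.0], [-0.998, -0.063, 0.0], [-0.0, -0.0, -1.0]]
wrist_force: [-0.1, 0.6, -2.4]
gripper_width: 0.525
```

```bash
python3 -m handwheel '[[0,0,0.15,0,0.3],[0,0,0.05,0,0.3],[0,0,0.03,0,0.3],[0,0,0,0,0.3],[0,0,0,0,0.3]]'

```

```text
time_s: 61.75
tcp_pos: [0.5129, 0.223, 0.1323]
ee_rot: [[0.063, -0.998, -0.0], [-0.998, -0.063, -0.0], [0.0, 0.0, -1.0]]
wrist_force: [-2.1, -0.1, 0.3]
gripper_width: 0.525
```

Down. Release and fetch the amber bottle (0.5714, −0.2548, jaw 186.4°).

```bash
python3 -m handwheel '[[0,0,0,0,0.6],[0,0,0,0,0.7],[0,0,0,0,1],[0,0,0,0,1],[0,0,0,0,1],[0,0,-2,0,1],[0,0,-4,0,1],[0,0,-5,0,1],[0,0,-5,0,1],[0,0,0,-2.9,1]]' >/dev/null
python3 -m handwheel '[[3,0,0,0,1],[5,0,0,0,1],[5,0,0,0,1],[5,0,0,0,1],[5,0,0,0,1],[5,0,0,0,1],[5,0,0,0,1],[5,0,0,0,1],[5,0,0,0,1],[4,0,0,0,1]]' >/dev/null
python3 -m handwheel '[[0,0,0,0,1],[0,0,0,0,1],[0,0,0,0,1]]' 
python3 -c "
from h import *
need(.5714,-.2548,.0815)"
```

```text
time_s: 64.62
tcp_pos: [0.5661, -0.2429, 0.2922]
ee_rot: [[0.114, -0.993, 0.0], [-0.993, -0.114, 0.0], [-0.0, -0.0, -1.0]]
wrist_force: [0.3, 1.3, 0.4]
gripper_width: 1.003
t 64.6 tcp [ 0.5661 -0.2429  0.2922] shift cm [ 1.25 -0.39 15.97] turn -0.0 j6 15 F [0.3 1.3 0.4] w 1.003
```

```bash
python3 -m handwheel '[[1.25,-0.39,4,0,1],[0,0,4,0,1],[0,0,4,0,1],[0,0,3,0,1],[0,0,0.95,0,1],[0,0,0,0,1],[0,0,0,0,1],[0,0,0,0,0.5],[0,0,0,0,0.3],[0,0,0,0,0.3]]' >/dev/null
python3 -m handwheel '[[0,0,0,0,0.3],[0,0,0,0,0.3],[0,0,0,0,0.3],[0,0,0,0,0.3]]'
python3 -m handwheel '[[0,0,-1,0,0.3],[0,0,-4,0,0.3],[0,0,-4,0,0.3],[0,0,-4,0,0.3],[0,0,-3,0,0.3],[0,0,0,0,0.3],[0,0,0,0,0.3]]'
python3 -c "
from h import *
need(.4951,.3807,.081)"
```

```text
time_s: 66.38
tcp_pos: [0.5714, -0.2559, 0.1325]
ee_rot: [[0.113, -0.994, 0.0], [-0.994, -0.113, -0.0], [0.0, -0.0, -1.0]]
wrist_force: [0.8, 0.2, 0.2]
gripper_width: 0.524
time_s: 67.25
tcp_pos: [0.5705, -0.2555, 0.2912]
ee_rot: [[0.113, -0.994, -0.002], [-0.994, -0.113, 0.001], [-0.002, 0.002, -1.0]]
wrist_force: [-0.5, 0.4, -2.6]
gripper_width: 0.523
t 67.2 tcp [ 0.5705 -0.2555  0.2912] shift cm [-64.04   0.3   16.03] turn -0.1 j6 16 F [-0.5  0.4 -2.6] w 0.523
```

```bash
python3 -m handwheel '[[-2,0,0,0,0.3],[-4,0,0,0,0.3],[-5,0,0,0,0.3],[-5,0,0,0,0.3],[-5,0,0,0,0.3],[-5,0,0,0,0.3],[-5,0,0,0,0.3],[-5,0,0,0,0.3],[-5,0,0,0,0.3],[-5,0,0,0,0.3]]' >/dev/null
python3 -m handwheel '[[-5,0,0,0,0.3],[-5,0,0,0,0.3],[-4,0,0,0,0.3],[-3,0,0,0,0.3],[-0.8,0.2,0,0,0.3],[0,0,0,0,0.3],[0,0,0,0,0.3],[0,0,0,0,0.3]]' >/dev/null
python3 -c "
from h import *
need(.4951,.3797,.0813)"
python3 -m handwheel '[[0,0,4,0,0.3],[0,0,4,0,0.3],[0,0,3,0,0.3],[0,0,2,0,0.3],[0,0,1,0,0.3],[0,0,0,0,0.3],[0,0,0,0,0.3],[0,0,0,0,0.3]]'
python3 -c "
from h import *
need(.4951,.3797,.0813)"
```

```text
t 69.5 tcp [0.4975 0.3768 0.2928] shift cm [-0.32  0.21 16.05] turn -0.2 j6 -46 F [ 0.6 -0.4 -1.8] w 0.520
time_s: 70.5
tcp_pos: [0.4976, 0.3782, 0.1537]
ee_rot: [[0.113, -0.994, 0.001], [-0.994, -0.113, 0.002], [-0.001, -0.002, -1.0]]
wrist_force: [-0.5, -0.0, -1.5]
gripper_width: 0.523
t 70.5 tcp [0.4976 0.3782 0.1537] shift cm [-0.18  0.24  2.14] turn -0.1 j6 -46 F [-0.5 -0.  -1.5] w 0.523
```

```bash
python3 -m handwheel '[[-0.2,0.22,1,0,0.3],[0,0,0.6,0,0.3],[0,0,0.2,0,0.3],[0,0,0.1,0,0.3],[0,0,0,0,0.3],[0,0,0,0,0.3],[0,0,0,0,0.3]]'

```

```text
time_s: 71.38
tcp_pos: [0.4949, 0.3796, 0.1337]
ee_rot: [[0.113, -0.994, 0.0], [-0.994, -0.113, 0.0], [-0.0, -0.0, -1.0]]
wrist_force: [-0.2, 0.7, -1.6]
gripper_width: 0.522
```

```bash
python3 -m handwheel '[[0,0,0.1,0,0.3],[0,0,0.04,0,0.3],[0,0,0,0,0.3],[0,0,0,0,0.3],[0,0,0,0,0.3]]'

```

```text
time_s: 72.0
tcp_pos: [0.4949, 0.3796, 0.1325]
ee_rot: [[0.113, -0.994, 0.0], [-0.994, -0.113, 0.0], [-0.0, -0.0, -1.0]]
wrist_force: [-0.3, -0.8, 1.8]
gripper_width: 0.523
```

```bash
python3 -m handwheel '[[0,0,0,0,0.6],[0,0,0,0,0.7],[0,0,0,0,1],[0,0,0,0,1],[0,0,0,0,1],[0,0,-2,0,1],[0,0,-4,0,1],[0,0,-5,0,1],[0,0,-5,0,1],[0,0,0,0,1]]' >/dev/null
python3 -m handwheel '[[3,2,0,0,1],[5,3,0,0,1],[5,3,0,0,1],[5,3,0,0,1],[5,3,0,0,1],[5,0,0,0,1],[5,0,0,0,1],[5,0,0,0,1],[5,0,0,0,1],[5,0,0,0,1]]' >/dev/null
python3 -m handwheel '[[5,0,0,0,1],[5,0,0,0,1],[5,0,0,0,1],[4,0,0,0,1],[0,0,0,0,1],[0,0,0,0,1],[0,0,0,0,1],[0,0,0,0,1]]' 
python3 - <<'E'
from h import *
t=cams.capture('top')[:,:,::-1];s=cams.capture('scene')[:,:,::-1]
cv2.imwrite('pics/t9f.png',t);cv2.imwrite('pics/s9f.png',s)
up=lambda i,k:np.clip(cv2.resize(i,None,fx=k,fy=k,interpolation=cv2.INTER_CUBIC)*1.5,0,255).astype('u1')
cv2.imwrite('pics/t9.png',up(t[175:255,140:250],7)); cv2.imwrite('pics/s9.png',up(s[140:390,270:490],2.4))
# pot on pan, top view: difference to the start picture
d=cv2.absdiff(t,cv2.imread('pics/top0.png')).max(2)[180:245,265:345]
print((d>25).sum(),'moved px on balance',cv2.minAreaRect(np.argwhere(d>25)[:,::-1].astype('f4')))
cv2.imwrite('pics/p9.png',up(t[175:275,260:350],6))
E
```

```text
time_s: 75.5
tcp_pos: [0.4315, -0.3011, 0.2924]
ee_rot: [[0.115, -0.993, 0.0], [-0.993, -0.115, -0.0], [0.0, -0.0, -1.0]]
wrist_force: [0.2, 0.6, -0.9]
gripper_width: 0.998
101 moved px on balance ((37.060977935791016, 36.45121765136719), (18.994224548339844, 11.0431547164917), 6.340191841125488)
```

View pics/t9.png

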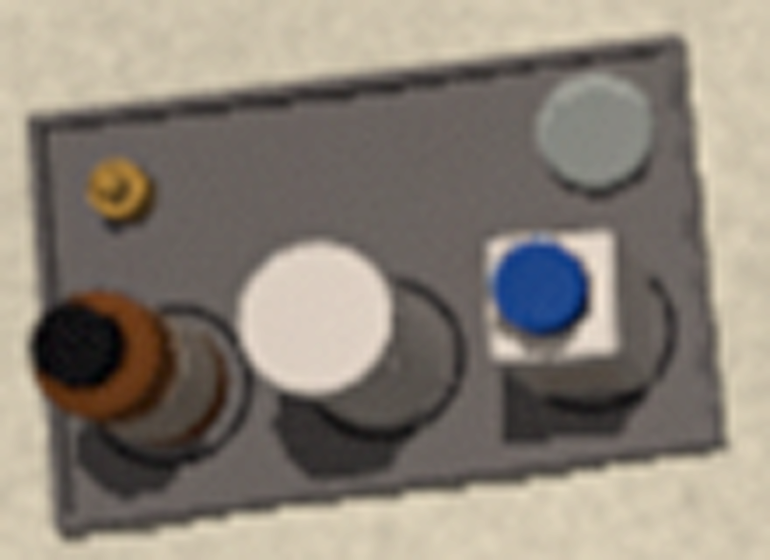

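View pics/p9.png

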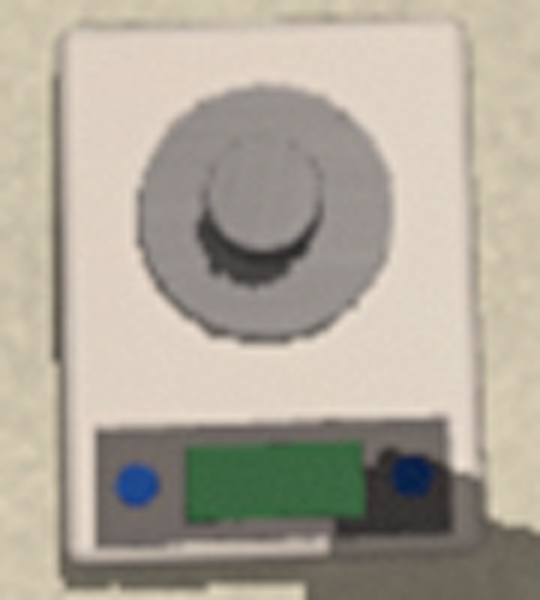

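```bash
python3 - <<'E'
from h import *
f=lambda u,v:("top",(u+.5)/6-.5+260,(v+.5)/6-.5+175)
print("pot",plane(*f(264,193),.102),"pan",plane(*f(265,212),.06))
s=sense();print(s['time_s'],s['gripper_width']);job.finish_job()
E
```

```text
pot [0.53256152 0.0124323 ] pan [0.53190494 0.01276457]
75.6 0.9972167231212226
the job is handed in; nothing more can be done
```

The job is done and handed in at 75.6 s, out of the 149 s allowed. I moved the amber bottle, square bottle and jar into the steel tray and set the pot on the balance pan. I then put the jar, square bottle and amber bottle back on their own places in the caddy.

**Last checks (top camera):**
- **Pot:** it stands upright, and its axis measured under 1 mm from the pan centre.
- **Three containers:** all are upright and look the same as in the start picture, to about 1 mm.
- **Dish and weight:** neither has moved.
- **Forces:** readings at the end of each move peaked at about 6 N, when the pot touched the pan. The gripper was open and clear at hand-in.

**Disagreements and deviations:**
- The cameras differed by 2–5 mm on absolute positions, so I averaged them for the pan. The wrist view put the pan centre about 2 mm to the right (−y) of the point I used.
- The jar was held by its lid instead of its body, to keep the fingers clear of the pot. It did not slip.

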